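# Lock the load-cell pin with its R-clip

### The job

The steel pin of the load-cell test rig has to be secured: take the R-clip out of its holder by its black grip, push its straight leg down through the vertical cross hole near the free end of the pin until the bow springs over the pin and the clip is fully home, and let go. How far the pin sticks out is not known exactly, so feel for the hole gently, and never press on the rig harder than about 30 N. Leave the other things on the bench where they are.

Things in the scene. Friction and masses are not known exactly. Their poses are not given: they have to be found in the camera images.
- clip_grip (a point): Centre of the R-clip's black moulded grip: 36 mm wide (x), 12 mm thick (y, pinch it across this), 36 mm high (z up). All clip entries share these axes. The clip starts upright in the holder's slot, the grip's underside resting on the holder's top 80 mm above the bench, with 1 to 3 mm of play. Below the grip hang two steel wires in its x-z plane: a straight leg (5.5 mm thick) and a sprung bow.
- clip: The R-clip, 65 g. Origin on the straight leg's axis at the grip's underside, 8 mm to the -x side of the grip's centre. The bow, on the +x side, curves round the pin, pinches in to 8 mm from the leg 41 mm below the origin (wire centres) and flares to 17 mm at its end, 53 mm below. It bends out like a spring: pushing it over the pin takes about 8 to 15 N, then the force drops and it pulls itself in.
- clip_tip (a point): The round lower tip of the clip's straight leg, on the leg's axis, 72 mm below the grip's underside (90 mm below clip_grip and 8 mm to its -x side).
- clip_seat (a point): Point on the straight leg's axis, 42 mm above its tip and 30 mm below the grip's underside, that lies on the pin's axis when the clip is fully home. A 10 mm collar on the leg meets the top of the pin 2 mm beyond that and stops the clip.
- pin_root (a point): Point on the axis of the rig's level steel pin (22 mm thick), 75 mm above the bench, where the pin leaves the face of the nearer lug. y runs along the pin, +y into the lugs, -y to its free end. The pin's vertical through hole, 7 mm square with a slightly wider mouth, lies anywhere from 12 to 36 mm out from this point (not measured), and the pin ends 28 mm past its hole. The bow may lie on either side.
- rig: The fixed test rig. Axes as pin_root, which lies at y 24 mm, z 75 mm. Base plate 10 mm thick, x -45 to 85 mm, y -30 to 85 mm. The two aluminium lugs are 44 mm wide and 95 mm high; a bar runs from between them to +x, below 95 mm. The pin stands stiffly in the lugs and does not move by hand.
- holder_top (a point): Middle of the slot in the top face of the fixed holder, an aluminium bridge 60 x 37 mm and 80 mm high on a 100 x 70 mm foot, its top 6 mm thick with a slot 9 mm wide, open beneath; at the start this point lies under the middle of the clip's grip.
- mouse_mid (a point): Bystander: middle of a white computer mouse, 100 x 58 x 34 mm.
- block_mid (a point): Bystander: middle of an aluminium block, 60 x 120 x 20 mm, with two holes.
- partsbox_in (a point): Bystander: inner floor of a clear open parts box, 110 x 80 x 35 mm.
Things that resemble listed ones, but are neither listed nor needed, are in the scene too. There is more than one size of the clip; the job needs the middle-sized. What is shaped like the rig but orange is not meant.

How it is judged:
By the outcome, as a careful person would: the job done as asked, in the order asked, and still so for the second after the job is handed in, with the robot touching nothing.
It also fails if it takes over 67 s, if anything falls off the work surface, if the arm or the gripper's body presses on something with over 40 N, if the wrist force passes 120 N, or if a joint passes its speed limit or range.

### The arm

A 6-joint arm with a two-finger parallel gripper is mounted at the origin on the work surface. World frame = base frame: x ahead of the robot, y to its left, z up, the work surface at z = 0. Lengths are in m, angles in rad, forces in N, time in s.
With the tool pointing down it reaches from about 0.275 to 0.725 m from the base axis. Payload 15.9 kg.
Tool frame: the origin (TCP) lies where the fingers leave the gripper's body, on its centre line; the fingertips stand 73 mm ahead of it and the grasp point (between the pads) lies 54 mm ahead of it; z points along the fingers, y is the line along which they close (so a half turn about z gives the same grasp; the last joint's range is limited). The gripper opens to 85 mm and grips with 20 to 120 N. Pads are 22 mm wide; open, the fingers measure 114 mm over their backs; the gripper's body (76 mm by 85 mm) begins 54 mm behind the grasp point. The pads swing forward as they close: fully open they stand 13 mm farther back than shut.
Start: joints at [-1.342, 0.213, -0.034, 1.323, 0, 1.571], TCP at [0.113, -0.487, 0.304] pointing down, gripper open.
Joint ranges: [-2.98, 2.98], [-0.74, 1.72], [-1.14, 1.35], [-2.1, 2.04], [-1.57, 1.44], [-3.14, 3.14]. Speed limits (rad/s): [1.89, 1.89, 2.39, 2.57, 3.14, 3.14].

### API

Orientations are given as a 3x3 rotation matrix whose columns are the frame's x, y, z axes.
In Python, from cell import state, grab_frame, workorder gives the robot as it stands. The module is installed in compiled form; this text tells all that it offers.
- The arm moves only by the tool move_arm, never from a script. Its argument "series" is a list of rows, each a list of 7 numbers: the shift along the tool's x, y, z scaled (see below), then the turn, a rotation vector about the tool's x, y, z scaled (see below), then the opening in per cent of the stroke, from 0 (shut) to 100 (fully open). In form: [[tx, ty, tz, wx, wy, wz, jaw], ...]. A call has 1 to 8 rows; each row is the pose to reach, as a shift and turn from the pose commanded when the call began, along the tool's axes at that moment, turning the shorter way round; what a row does not reach only later rows make up. The controller multiplies each number of a shift by 120 mm and each number of a turn by 180 degrees. A row lasts 1/8 s, in which the tool goes at most 62.5 mm and 10.7 degrees, less where a joint would pass 70% of its speed; a pose out of reach is approached as far as the arm can. A call with a number of a shift or a turn outside -1 to 1 is refused whole. A call with a gripper value outside its range is refused whole. The fingers move at their own pace and stop on an object; "squeeze" is the grip in N (left out, the last holds). Time passes only in rows, so rows that repeat a pose let the fingers close. It gives the time, the measured TCP pose, the force, the opening and the grip force at its end, in the units of the state.
- state(): the state, without advancing time (a new reading comes with each control period).
- grab_frame(name): name is "scene" or "side" or "wrist"; returns a dict with "pixels" (420x560x3 uint8, red, green, blue), "fx", "fy", "cx", "cy" (pixels), "k1" (the pictures are not rectified: a ray, as slopes to the right and down, at radius r is drawn at 1 + k1 r^2 times it, then the intrinsics apply), "camera_from_world" (4x4, takes a point from world to camera coordinates). Camera axes: x right, y up, looking along -z (the intrinsics and any distortion apply to the point x, -y, -z); pixel columns grow to the right and rows downward; lengths in m; the calibration is good to about 2 mm. A picture is of the moment at which its call begins. There is no depth.
- workorder.job_done(): hands the job in; it is judged then, once.
The state is a dict: "time": time; "qpos": joint angles; "qvel": joint speeds; "tau": joint torques, N m; "eef_pos": TCP position; "tcp_rot": TCP orientation; "force": force on the tool from outside, world axes, zero at the start; "wrist_torque": the same for the moment, N m; "opening": opening from 0.0 (shut) to 1.0 (fully open); "gripper_force": force on a finger pad.
Only numpy, scipy, OpenCV 4.12 (cv2) and the standard library are available. Lean on these libraries where they do the work, as an engineer would, in place of code of your own. Each camera call takes 0.05 s, during which the arm holds its last target. There are 200 camera calls.

## Working session

There is one attempt and no reset: what is moved stays moved. The work goes in short steps, Python scripts to look and compute and a tool call to move; the robot and the scene stay as the last step left them, time stands still between calls to the robot, and variables do not carry over. Pictures are saved under pics/ and viewed, at most 10 in all, crops included, and the job is handed in when it is done.

Besides the shell and the picture viewer there is one more tool, called after "Emit:" by a JSON object that holds its "op" and its "data", one argument or row to a line. move_arm: Moves the arm, as the interface text tells. Shifts and turns lie within -1 to 1; 1 stands for 120 mm of shift or 180 degrees of turn. Its arguments: {"type":"object","properties":{"series":{"type":"array"},"squeeze":{"type":"number"}},"required":["series"]}

```bash
mkdir -p pics; cat > h.py <<'E'
import numpy as np, cv2
from cell import state, grab_frame, workorder
def cam(f):
    K=np.array([[f['fx'],0,f['cx']],[0,f['fy'],f['cy']],[0,0,1.]]); return K,np.array([f['k1'],0,0,0,0.])
def ray(f,u,v):
    K,d=cam(f); p=cv2.undistortPoints(np.array([[[u,v]]],float),K,d)[0,0]
    M=np.array(f['camera_from_world']); R=M[:3,:3]; o=-R.T@M[:3,3]
    return o,R.T@np.array([p[0],-p[1],-1.])
def atz(f,u,v,z):
    o,d=ray(f,u,v); return o+d*(z-o[2])/d[2]
def proj(f,P):
    K,d=cam(f); M=np.array(f['camera_from_world']); c=np.atleast_2d(P)@M[:3,:3].T+M[:3,3]
    c=c*[1,-1,-1]; return cv2.projectPoints(c.reshape(-1,1,3),np.zeros(3),np.zeros(3),K,d)[0][:,0]
def tri(obs):
    A=0;b=0
    for f,u,v in obs:
        o,d=ray(f,u,v); d=d/np.linalg.norm(d); Q=np.eye(3)-np.outer(d,d); A=A+Q;b=b+Q@o
    return np.linalg.solve(A,b)
def save(f,n,box=None,s=1):
    p=f['pixels'][:,:,::-1]
    if box: p=p[box[1]:box[3],box[0]:box[2]]
    cv2.imwrite('pics/'+n,cv2.resize(p,None,fx=s,fy=s,interpolation=cv2.INTER_CUBIC))
E
python3 - <<'E'
from h import *
import pickle
for n in('scene','side','wrist'):
    f=grab_frame(n); pickle.dump(f,open(n+'.pkl','wb')); save(f,n+'0.png',s=1.42)
    M=np.array(f['camera_from_world']); print(n,-M[:3,:3].T@M[:3,3],f['fx'],f['k1'])
print(state())
E
```

```text
scene [1.55534899 0.23062615 0.7515715 ] 507.0303916779598 -0.15559414213139128
side [ 0.34550485 -0.8762526   0.81061773] 507.9386354759168 0.003129237073372983
wrist [ 0.18579551 -0.46997871  0.37284552] 316.6972393566679 0.0014411721989731
{'time': 0.15, 'qpos': array([-1.34203070e+00,  2.13238469e-01, -3.48631257e-02,  1.32348856e+00,
        2.79303877e-05,  1.57081141e+00]), 'qvel': array([ 0.00072613, -0.00304182,  0.00261243,  0.00250276,  0.00165405,
        0.00020526]), 'tau': array([-7.44381367e-03, -6.86405110e+01,  4.87248409e+01,  1.31286352e-02,
       -5.24899224e-04, -4.79420578e-06]), 'eef_pos': array([ 0.11335316, -0.48679508,  0.30355271]), 'tcp_rot': array([[ 9.73950489e-01,  2.26760713e-01, -1.52816851e-04],
       [ 2.26760763e-01, -9.73950178e-01,  7.79475421e-04],
       [ 2.79184028e-05, -7.93823333e-04, -9.99999685e-01]]), 'force': array([-0.51836359, -0.21607849, -0.62960221]), 'wrist_torque': array([ 0.01761969,  0.00082432, -0.03099576]), 'gripper_force': 0.0, 'opening': 1.0020559102301443}
```

View pics/scene0.png

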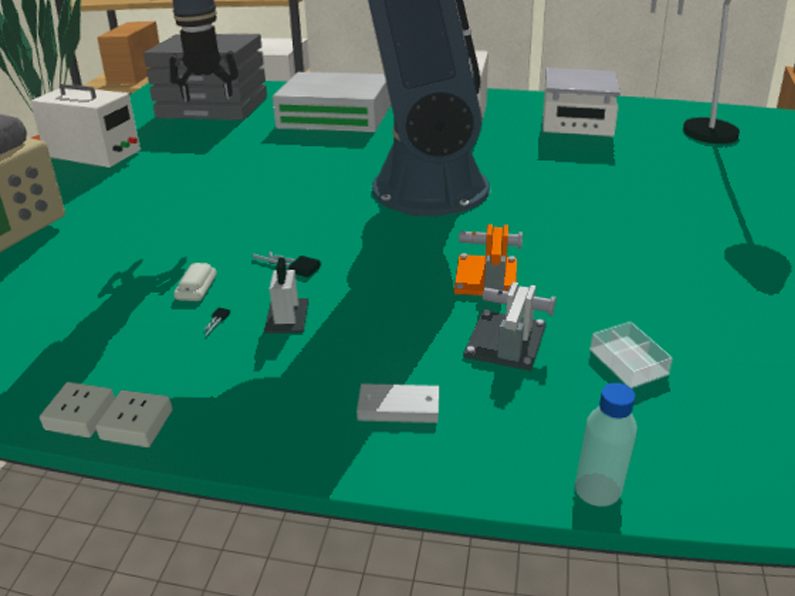

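View pics/side0.png

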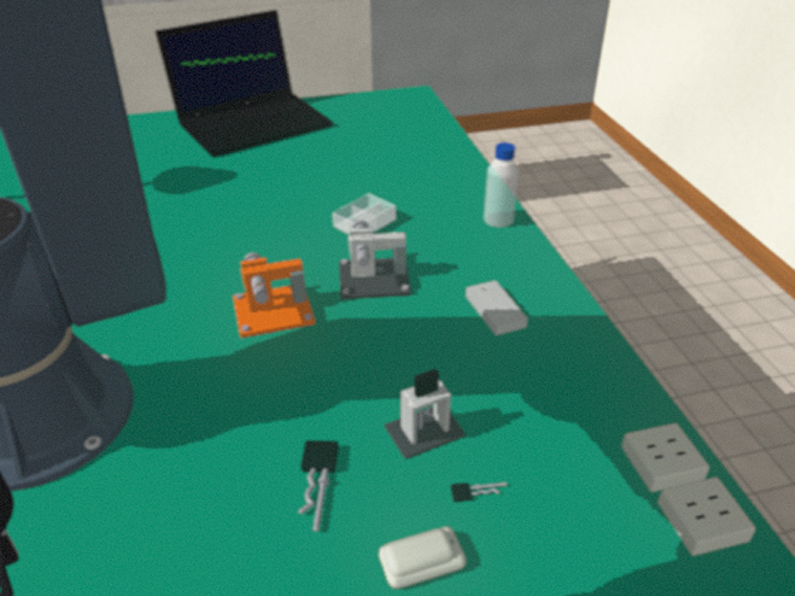

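The scene view (1.42x) shows the grey rig near (515,325), with the clip in its holder near (285,295). The side view has the rig near (375,260) and the holder near (425,410). I'll zoom in on both in one composite.

```bash
python3 - <<'E'
from h import *
import pickle
S=pickle.load(open('scene.pkl','rb'))['pixels'];D=pickle.load(open('side.pkl','rb'))['pixels']
r=lambda p,x,y,w,h:cv2.resize(p[y:y+h,x:x+w,::-1],(400,300),interpolation=cv2.INTER_CUBIC)
im=np.vstack([np.hstack([r(S,320,195,80,60),r(D,230,150,80,60)]),np.hstack([r(S,165,175,80,60),r(D,265,258,80,60)])])
cv2.imwrite('pics/c.png',im)
E
```

```text
(no output)
```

View pics/c.png

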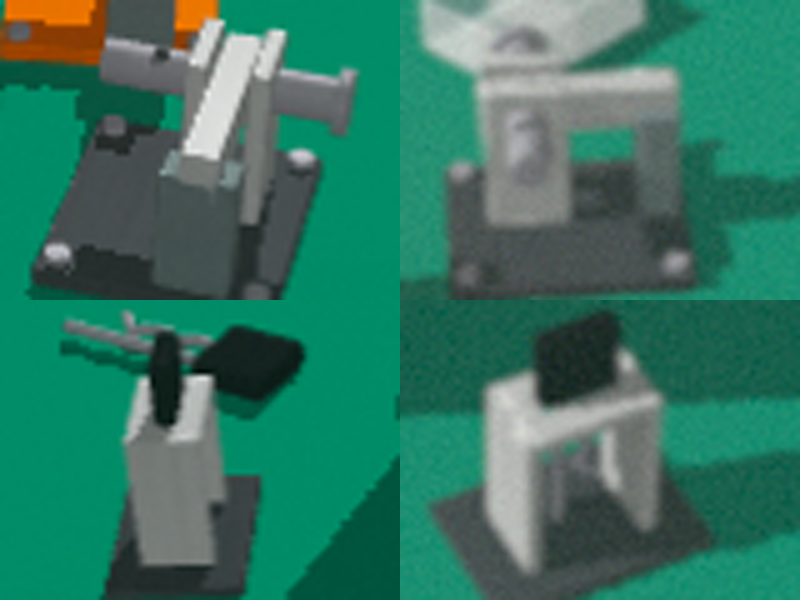

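The composite (5x crops) shows:
- **Pin:** the free end points left (-y), with the end near scene px (340,207) and the hole visible near (352,206).
- **Rig base:** the corners are clear.
- **Holder:** its long side runs roughly along world +x, with the straight leg on the left in the side view and the bow on the right.

Next I'll fit the poses.

```bash
cat > fit.py <<'E'
from h import *
import pickle
from scipy.optimize import least_squares
S=pickle.load(open('scene.pkl','rb'));D=pickle.load(open('side.pkl','rb'))
def s1(x,y):return (320+(x+.5)/5-.5,195+(y+.5)/5-.5)
def d1(x,y):return (230+(x-400+.5)/5-.5,150+(y+.5)/5-.5)
def s2(x,y):return (165+(x+.5)/5-.5,175+(y-300+.5)/5-.5)
def d2(x,y):return (265+(x-400+.5)/5-.5,258+(y-300+.5)/5-.5)
def fit(obs,x0):
    def W(p,q):
        c,s=np.cos(p[2]),np.sin(p[2]); q=np.array(q); return np.c_[p[0]+c*q[:,0]-s*q[:,1],p[1]+s*q[:,0]+c*q[:,1],q[:,2]]
    r=lambda p:np.concatenate([(proj(f,W(p,[q]))[0]-uv) for f,uv,q in obs])
    z=least_squares(r,x0,loss='soft_l1'); print(z.x,np.degrees(z.x[2])); print(r(z.x).reshape(-1,2).round(1).tolist()); return z.x
if __name__=='__main__':
    a=(-.045,-.03,.01);b=(.085,-.03,.01);c=(.085,.085,.01);d=(-.045,.085,.01)
    rig=fit([(S,s1(32,270),b),(S,s1(97,117),a),(S,s1(322,160),d),(D,d1(446,283),a),(D,d1(696,281),b),(D,d1(682,165),c)],[.5,.1,0])
    print('hole',atz(S,*s1(162,55),.086),'end',atz(S,*s1(102,61),.075))
    co,si=np.cos(rig[2]),np.sin(rig[2]); print('root',rig[0]-si*.024,rig[1]+co*.024)
    for q in [(162,55,.086),(102,61,.075)]:
        P=atz(S,*s1(q[0],q[1]),q[2])-[rig[0],rig[1],0]; print('rigframe',co*P[0]+si*P[1],-si*P[0]+co*P[1])
    h=fit([(D,d2(487,385),(-.03,.0185,.08)),(D,d2(523,437),(-.03,-.0185,.08)),(D,d2(661,400),(.03,-.0185,.08)),
           (S,s2(126,440),(.03,-.0185,.08)),(S,s2(202,438),(.03,.0185,.08)),(S,s2(213,378),(-.03,.0185,.08))],[.5,-.2,.2])
    # grip check corners
    fit([(D,d2(540,402),(-.018,-.006,.08)),(D,d2(620,380),(.018,-.006,.08)),(D,d2(537,348),(-.018,-.006,.116)),(D,d2(612,318),(.018,-.006,.116)),(S,s2(165,425),(.018,0,.08)),(S,s2(165,332),(-.018,0,.116))],h)
E
python3 fit.py
```

```text
[ 0.54970143  0.19120507 -0.18418048] -10.552764111425594
[[-1.5, -0.8], [0.6, -0.4], [0.3, -0.1], [0.5, 1.0], [0.3, -0.7], [-0.2, -2.2]]
hole [0.5546296  0.20080916 0.086     ] end [0.54763389 0.17233147 0.075     ]
root 0.5540968077169588 0.21479915301944516
rigframe 0.003085926681597723 0.010344196865599191
rigframe 0.0014239636340765273 -0.018933037988047772
[ 0.5611115  -0.17550683  0.18109996] 10.376263159684015
[[-0.3, -0.6], [0.4, 1.1], [-0.3, -0.7], [-0.3, 0.3], [-0.4, 0.4], [0.4, -0.7]]
[ 0.56100894 -0.17453181  0.21007241] 12.036262324477027
[[-0.3, 1.9], [-0.5, 0.6], [0.5, -0.4], [1.7, -0.1], [0.7, 0.4], [0.7, -1.2]]
```

```bash
cat >> h.py <<'E'
from scipy.spatial.transform import Rotation as Ro
def go(pos,yaw):
    "scaled shift/turn to reach TCP pos, tool x heading yaw (rad), pointing down"
    s=state(); R=np.array(s['tcp_rot']); c,n=np.cos(yaw),np.sin(yaw)
    T=np.array([[c,n,0],[n,-c,0],[0,0,-1.]])
    print('shift',(R.T@(np.array(pos)-s['eef_pos'])/.12).round(4),'turn',(Ro.from_matrix(R.T@T).as_rotvec()/np.pi).round(4),'F',s['force'].round(1),'t',s['time'])
E
python3 -c "
from h import *
go([.46,-.195,.29],.19)"
```

```text
shift [ 3.3649 -1.7131  0.1144] turn [-0.0003 -0.      0.0123] F [-0.5 -0.2 -0.6] t 0.15
```

Emit:
{"op": "move_arm", "data": {
  "series": [
    [0.42,-0.215,0.03,0,0,0.006,100],
    [0.84,-0.43,0.03,0,0,0.012,100]
  ]
}}

```text
time: 0.4
eef_pos: [0.2004, -0.4129, 0.2998]
tcp_rot: [[0.982, 0.188, -0.0], [0.188, -0.982, 0.001], [-0.0, -0.001, -1.0]]
force: [0.0, -0.2, 0.2]
opening: 1.001
gripper_force: 0.0
```

Emit:
{"op": "move_arm", "data": {
  "series": [
    [0.42,-0.215,0.03,0,0,0,100],
    [0.84,-0.43,0.03,0,0,0,100]
  ]
}}

```text
time: 0.65
eef_pos: [0.2901, -0.3426, 0.2965]
tcp_rot: [[0.982, 0.19, -0.0], [0.19, -0.982, 0.0], [-0.0, -0.0, -1.0]]
force: [1.2, -0.5, 0.6]
opening: 0.999
gripper_force: 0.0
```

Emit:
{"op": "move_arm", "data": {
  "series": [
    [0.42,-0.215,0.03,0,0,0,100],
    [0.84,-0.43,0.03,0,0,0,100]
  ]
}}

```text
time: 0.9
eef_pos: [0.3793, -0.2727, 0.2929]
tcp_rot: [[0.982, 0.19, -0.0], [0.19, -0.982, 0.0], [-0.0, -0.0, -1.0]]
force: [0.3, -1.0, -0.3]
opening: 1.005
gripper_force: 0.0
```

Emit:
{"op": "move_arm", "data": {
  "series": [
    [0.42,-0.215,0.02,0,0,0,100],
    [0.84,-0.43,0.02,0,0,0,100],
    [0.84,-0.43,0.02,0,0,0,100],
    [0.84,-0.43,0.02,0,0,0,100]
  ]
}}

```text
time: 1.4
eef_pos: [0.4671, -0.2044, 0.2904]
tcp_rot: [[0.982, 0.191, -0.001], [0.191, -0.982, 0.0], [-0.001, -0.0, -1.0]]
force: [-0.5, 0.3, 0.9]
opening: 0.994
gripper_force: 0.0
```

```bash
python3 -c "
from h import *
import pickle
go([.46,-.195,.29],.19)
f=grab_frame('wrist');pickle.dump(f,open('w1.pkl','wb'));save(f,'w1.png',s=1.42)
print(proj(f,[[.561,-.175,.116],[.561,-.175,.08]]),state()['eef_pos'])"
```

```text
shift [-0.0434 -0.088   0.0035] turn [-0.0001  0.0002  0.0006] F [-0.5  0.3  0.9] t 1.4
[[263.07922816  84.33916823]
 [265.1208598   88.85949285]] [ 0.46677997 -0.20481164  0.29058126]
```

View pics/w1.png

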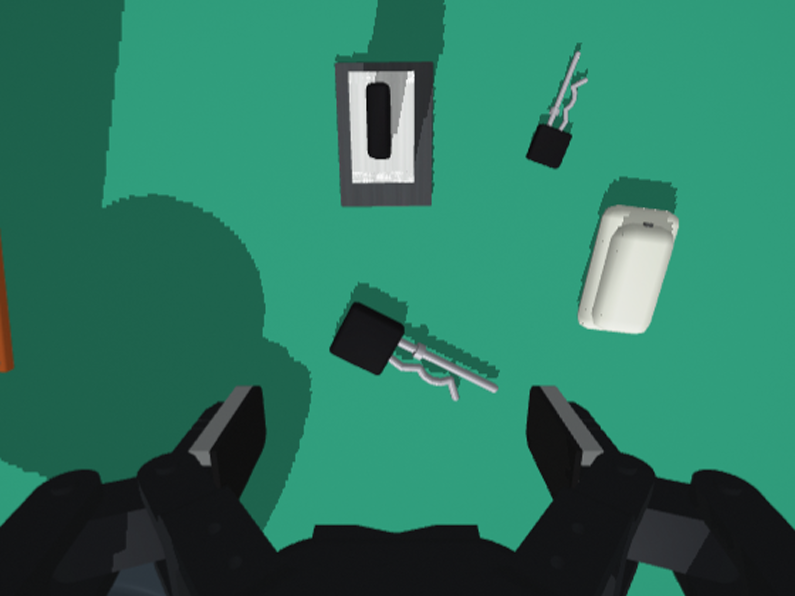

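The wrist view shows the grip's top at px (378,120)/1.42, nearly aligned with the tool, and the holder is as fitted. Blob measurement comes next.

```bash
python3 -c "
from h import *
import pickle
f=pickle.load(open('w1.pkl','rb'));g=f['pixels'].max(2)[45:130,240:300]
m=(g<40).astype(np.uint8)
n,l,st,ce=cv2.connectedComponentsWithStats(m);i=[j for j in range(1,n) if l[84-45,266-240]==j][0];print(st[i],ce[i])
ys,xs=np.where(l==i);r=cv2.minAreaRect(np.c_[xs,ys].astype(np.float32));print(r)
c=cv2.boxPoints(r)+[240,45]
P=np.array([atz(f,u,v,.112) for u,v in c]);print(P, P.mean(0))
print('w',np.linalg.norm(P[1]-P[0]),np.linalg.norm(P[2]-P[1]))
vx,vy,_,_=cv2.fitLine(np.c_[xs,ys].astype(np.float32),cv2.DIST_L2,0,.01,.01).ravel()
c=ce[i]+[240,45];a=atz(f,*(c-20*np.array([vx,vy])),.1);b=atz(f,*(c+20*np.array([vx,vy])),.1);print('yaw',np.degrees(np.arctan((b-a)[1]/(b-a)[0])),atz(f,*c,.112))
"
```

```text
[ 18  14  17  53 836] [26.28588517 39.55980861]
((25.999996185302734, 39.999996185302734), (51.99999237060547, 15.999998092651367), 90.0)
[[ 0.5770802  -0.16827528  0.112     ]
 [ 0.57923756 -0.17942866  0.112     ]
 [ 0.54480579 -0.18594108  0.112     ]
 [ 0.54254894 -0.17427498  0.112     ]] [ 0.56091812 -0.17698     0.112     ]
w 0.011360108818742935 0.03504222825736148
yaw 11.935216646407422 [ 0.56163748 -0.17706026  0.112     ]
```

```bash
python3 -c "
from h import *
go([.561,-.177,.160],.2)"
```

```text
shift [ 0.8155 -0.0787  1.0877] turn [-0.      0.0002 -0.003 ] F [-0.3 -0.3 -0.3] t 1.45
```

Emit:
{"op": "move_arm", "data": {
  "series": [
    [0.4,-0.04,0.05,0,0,-0.003,60],
    [0.8155,-0.079,0.1,0,0,-0.003,60],
    [0.8155,-0.079,0.3,0,0,-0.003,60],
    [0.8155,-0.079,0.3,0,0,-0.003,60]
  ],
  "squeeze": 70
}}

```text
time: 1.95
eef_pos: [0.5604, -0.1772, 0.2533]
tcp_rot: [[0.98, 0.198, -0.003], [0.198, -0.98, 0.001], [-0.003, -0.001, -1.0]]
force: [-0.5, 0.4, 0.7]
opening: 0.601
gripper_force: 0.0
```

```bash
python3 -c "
from h import *
go([.561,-.177,.160],.2)
f=grab_frame('wrist');save(f,'w2.png',s=1)"
```

```text
shift [7.500e-03 7.000e-04 7.774e-01] turn [-0.0005  0.0009 -0.0002] F [-0.5  0.4  0.7] t 1.95
```

View pics/w2.png

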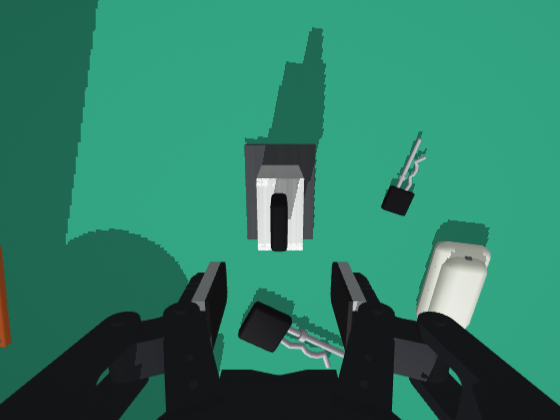

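The grip at (279,222) is centred between the fingers (about 216 and 342), so I'll descend and close.

Emit:
{"op": "move_arm", "data": {
  "series": [
    [0.005,0,0.35,0,0,0,60],
    [0.005,0,0.65,0,0,0,60],
    [0.005,0,0.777,0,0,0,60],
    [0.005,0,0.777,0,0,0,60]
  ]
}}

```text
time: 2.5
eef_pos: [0.5619, -0.1769, 0.1621]
tcp_rot: [[0.98, 0.198, -0.0], [0.198, -0.98, 0.0], [-0.0, -0.0, -1.0]]
force: [0.3, -0.6, 1.2]
opening: 0.605
gripper_force: 0.0
```

Emit:
{"op": "move_arm", "data": {
  "series": [
    [0,0,0,0,0,0,30],
    [0,0,0,0,0,0,20],
    [0,0,0,0,0,0,12],
    [0,0,0,0,0,0,5],
    [0,0,0,0,0,0,0],
    [0,0,0,0,0,0,0],
    [0,0,0,0,0,0,0]
  ],
  "squeeze": 70
}}

```text
time: 3.38
eef_pos: [0.5627, -0.1765, 0.1627]
tcp_rot: [[0.98, 0.199, 0.002], [0.199, -0.98, -0.001], [0.002, 0.001, -1.0]]
force: [-1.7, -0.1, 8.9]
opening: 0.125
gripper_force: 68.2
```

Emit:
{"op": "move_arm", "data": {
  "series": [
    [0,0,-0.1,0,0,0,0],
    [0,0,-0.35,0,0,0,0],
    [0,0,-0.75,0,0,0,0],
    [0,0,-1,0,0,0,0],
    [0,0,-1,0,0,0,0]
  ]
}}

```text
time: 4.0
eef_pos: [0.5631, -0.1767, 0.2845]
tcp_rot: [[0.98, 0.199, 0.004], [0.199, -0.98, -0.001], [0.004, 0.002, -1.0]]
force: [0.7, 0.7, -1.5]
opening: 0.122
gripper_force: 75.7
```

```bash
python3 -c "
from h import *
import pickle
s=state();print(s['eef_pos'],s['opening'])
F={n:grab_frame(n) for n in('scene','side','wrist')};pickle.dump(F,open('F1.pkl','wb'))
e=s['eef_pos'];R=np.array(s['tcp_rot'])
out=[]
for n in('scene','side'):
    u,v=proj(F[n],[[.562,-.177,.18]])[0].astype(int);p=F[n]['pixels'][v-40:v+40,u-40:u+40,::-1];print(n,u-40,v-40);out.append(cv2.resize(p,(400,400),interpolation=cv2.INTER_CUBIC))
cv2.imwrite('pics/g.png',np.hstack(out))"
```

```text
[ 0.56313963 -0.17666503  0.28453206] 0.12178582016524768
scene 153 120
side 260 198
```

View pics/g.png

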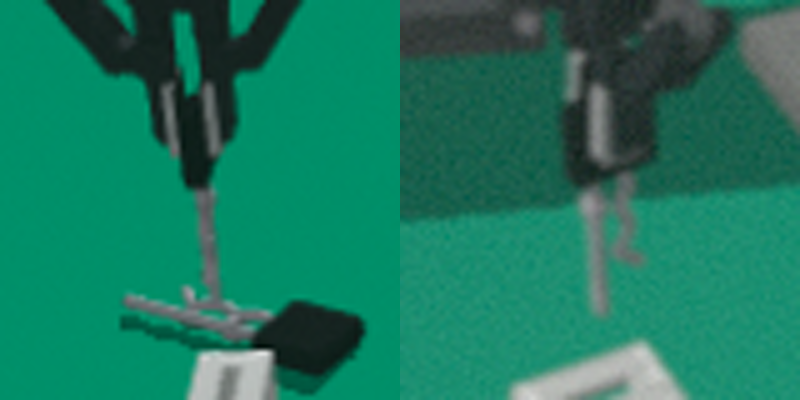

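The clip is held upright, with the leg tip at scene crop (213,297) and side crop (602,315). I'll triangulate the tip and re-measure the hole by eye from the wrist camera later.

```bash
python3 -c "
from h import *
import pickle
F=pickle.load(open('F1.pkl','rb'));c=lambda a:(a+.5)/5-.5
A=(F['scene'],153+c(213),120+c(297));B=(F['side'],260+c(602-400),198+c(313))
T=tri([A,B]);print('tip',T,proj(A[0],T)-A[1:],proj(B[0],T)-B[1:])
A2=(F['scene'],153+c(204),120+c(190));B2=(F['side'],260+c(590-400),198+c(188))
print('legtop',tri([A2,B2]))
s=state();R=s['tcp_rot'];e=s['eef_pos'];print('tool frame',R.T@(T-e), 'expect tip',e+R@[-.008,0,.1547])
"
```

```text
tip [ 0.56005644 -0.18020102  0.12736636] [[-0.2900717  0.2550139]] [[-0.3477972  -0.33331311]]
legtop [ 0.55696737 -0.17685947  0.18691529]
tool frame [-0.00248438  0.00354012  0.15341359] expect tip [ 0.5539447  -0.17783048  0.12608706]
```

```bash
python3 -c "
from h import *
go([.468,.215,.305],-.184)"
```

```text
shift [-0.1176 -3.3515 -0.1999] turn [-1.000e-04  3.000e-04  1.224e-01] F [ 0.  -0.1 -0.8] t 4.15
```

Emit:
{"op": "move_arm", "data": {
  "series": [
    [0,-0.35,-0.15,0,0,0,0],
    [-0.03,-0.7,-0.2,0,0,0,0],
    [-0.04,-0.95,-0.2,0,0,0,0]
  ]
}}

```text
time: 4.53
eef_pos: [0.534, -0.0642, 0.305]
tcp_rot: [[0.98, 0.2, -0.001], [0.2, -0.98, 0.0], [-0.001, -0.0, -1.0]]
force: [0.1, -0.6, -0.3]
opening: 0.123
gripper_force: 75.7
```

Emit:
{"op": "move_arm", "data": {
  "series": [
    [0,-0.35,0,0,0,0,0],
    [-0.03,-0.7,0,0,0,0,0],
    [-0.04,-0.95,0,0,0,0,0]
  ]
}}

```text
time: 4.9
eef_pos: [0.5064, 0.0465, 0.3045]
tcp_rot: [[0.98, 0.2, -0.002], [0.2, -0.98, -0.0], [-0.002, -0.0, -1.0]]
force: [1.3, -0.8, -0.7]
opening: 0.119
gripper_force: 75.7
```

Emit:
{"op": "move_arm", "data": {
  "series": [
    [0,-0.35,0,0,0,0,0],
    [-0.03,-0.7,0,0,0,0,0],
    [-0.04,-0.95,0,0,0,0.05,0],
    [-0.04,-0.95,0,0,0,0.1,0],
    [-0.04,-0.95,0,0,0,0.122,0]
  ]
}}

```text
time: 5.52
eef_pos: [0.4839, 0.0283, 0.304]
tcp_rot: [[1.0, 0.009, -0.011], [0.01, -0.995, 0.098], [-0.01, -0.098, -0.995]]
force: [-0.3, 0.2, -1.9]
opening: 0.12
gripper_force: 75.7
```

```bash
python3 -c "
from h import *
go([.468,.215,.305],-.184)"
```

```text
shift [-0.117 -1.55   0.146] turn [-0.0309  0.0063  0.0616] F [-0.3  0.2 -1.9] t 5.525
```

```bash
python3 -c "
from h import *
s=state();print(s['qpos'].round(3),s['eef_pos'],s['tau'].round(1),s['wrist_torque'])"
```

```text
[ 0.009  0.189 -0.067  1.325  0.098  3.141] [0.48393403 0.02832901 0.30403048] [  7.1 -65.8  49.4   0.4   0.5  -0. ] [-0.12257042 -0.02678054 -0.03215618]
```

Joint 6 has hit its upper limit, so I have to turn the other way. Flipping the tool by half a turn puts the bow on the rig's -x side, which is allowed.

Emit:
{"op": "move_arm", "data": {
  "series": [
    [0,0,0,0,0,-0.05,0],
    [0,0,0,0,0,-0.1,0],
    [0,0,0,0,0,-0.1,0]
  ]
}}

```text
time: 5.9
eef_pos: [0.4841, 0.029, 0.3043]
tcp_rot: [[0.948, 0.319, -0.011], [0.318, -0.943, 0.097], [0.021, -0.096, -0.995]]
force: [0.4, -0.2, -0.8]
opening: 0.119
gripper_force: 75.6
```

```bash
python3 -c "
from h import *
s=state();print(s['qpos'].round(3),s['eef_pos'])
go([.555,.0,.315],.35)"
```

```text
[ 0.011  0.189 -0.066  1.326  0.098  2.827] [0.48406601 0.02904314 0.30430808]
shift [ 0.4851  0.408  -0.1188] turn [-0.0305 -0.0069 -0.008 ] F [ 0.4 -0.2 -0.8] t 5.9
```

Emit:
{"op": "move_arm", "data": {
  "series": [
    [0.1,0,-0.1,-0.0305,-0.007,-0.008,0],
    [0.2,0,-0.1,-0.0305,-0.007,-0.008,0]
  ]
}}

```text
time: 6.15
eef_pos: [0.5078, 0.0365, 0.3179]
tcp_rot: [[0.94, 0.342, 0.002], [0.342, -0.94, 0.0], [0.002, 0.0, -1.0]]
force: [-0.6, 0.2, -1.4]
opening: 0.123
gripper_force: 75.6
```

Emit:
{"op": "move_arm", "data": {
  "series": [
    [0,0,0,0,0,-0.055,0],
    [0,0,0,0,0,-0.11,0],
    [0,0,0,0,0,-0.165,0],
    [0,0,0,0,0,-0.22,0],
    [0,0,0,0,0,-0.275,0],
    [0,0,0,0,0,-0.33,0],
    [0,0,0,0,0,-0.385,0],
    [0,0,0,0,0,-0.44,0]
  ]
}}

```text
time: 7.15
eef_pos: [0.5074, 0.0358, 0.3167]
tcp_rot: [[-0.165, 0.986, 0.0], [0.986, 0.165, 0.002], [0.002, 0.0, -1.0]]
force: [-0.4, -0.9, -1.3]
opening: 0.122
gripper_force: 75.6
```

Emit:
{"op": "move_arm", "data": {
  "series": [
    [0,0,0,0,0,-0.055,0],
    [0,0,0,0,0,-0.11,0],
    [0,0,0,0,0,-0.165,0],
    [0,0,0,0,0,-0.22,0],
    [0,0,0,0,0,-0.275,0],
    [0,0,0,0,0,-0.33,0],
    [0,0,0,0,0,-0.385,0],
    [0,0,0,0,0,-0.385,0]
  ]
}}

```text
time: 8.15
eef_pos: [0.5074, 0.0357, 0.3169]
tcp_rot: [[-0.98, 0.201, 0.0], [0.201, 0.98, 0.002], [0.0, 0.002, -1.0]]
force: [0.5, -0.2, -0.3]
opening: 0.121
gripper_force: 75.6
```

```bash
python3 -c "
from h import *
s=state();print(s['qpos'].round(3),s['eef_pos'])
go([.64,.19,.305],np.pi-.184)"
```

```text
[0.069 0.229 0.019 1.36  0.002 0.271] [0.5073825  0.03570279 0.31686069]
shift [-0.8249  1.4811  0.1013] turn [ 0.0006 -0.     -0.0057] F [ 0.5 -0.2 -0.3] t 8.15
```

Emit:
{"op": "move_arm", "data": {
  "series": [
    [-0.28,0.3,0,0,0,-0.0057,0],
    [-0.56,0.6,0,0,0,-0.0057,0],
    [-0.825,0.8,0,0,0,-0.0057,0]
  ]
}}

```text
time: 8.52
eef_pos: [0.6245, 0.1115, 0.3171]
tcp_rot: [[-0.983, 0.186, 0.001], [0.186, 0.983, 0.001], [-0.0, 0.001, -1.0]]
force: [-0.6, 0.5, -1.3]
opening: 0.122
gripper_force: 75.7
```

Emit:
{"op": "move_arm", "data": {
  "series": [
    [0,0.35,0,0,0,0,0],
    [0,0.68,0.1,0,0,0,0],
    [0,0.68,0.1,0,0,0,0],
    [0,0.68,0.1,0,0,0,0]
  ]
}}

```text
time: 9.02
eef_pos: [0.638, 0.1902, 0.3054]
tcp_rot: [[-0.983, 0.183, 0.001], [0.183, 0.983, 0.0], [-0.001, 0.0, -1.0]]
force: [-0.3, 0.2, 0.4]
opening: 0.121
gripper_force: 75.6
```

```bash
python3 -c "
from h import *
import pickle
go([.64,.19,.305],np.pi-.184)
f=grab_frame('wrist');pickle.dump(f,open('w3.pkl','wb'));save(f,'w3.png',s=1.42)
print(proj(f,[[.554,.2008,.086]]),state()['eef_pos'])"
```

```text
shift [-0.0165  0.0015  0.003 ] turn [ 0.0001  0.0002 -0.0001] F [-0.3  0.2  0.4] t 9.025
[[272.74990472 107.18667431]] [0.6380954  0.1897796  0.30580484]
```

View pics/w3.png

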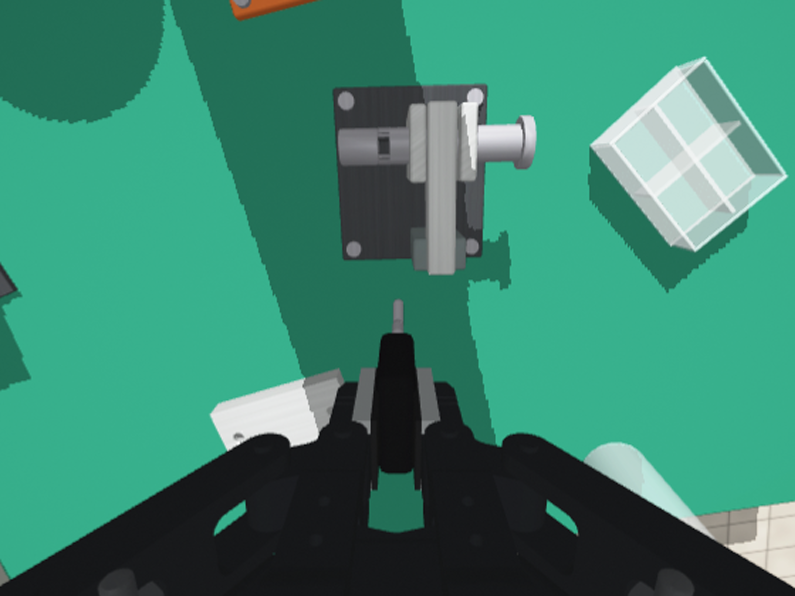

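The wrist view shows the pin's hole at (384,146)/1.42, with the pin nearly horizontal in the image. The clip stays centred in the fingers at x≈397. I'll refine these numerically.

```bash
python3 -c "
from h import *
import pickle
f=pickle.load(open('w3.pkl','rb'))
g=f['pixels'].max(2).astype(int)
print(g[90:118,262:280])
# pin edges: rows per column
for u in list(range(242,264,3))+[280,284]+list(range(340,364,3)):
    c=g[80:125,u];d=np.diff(c);print(u,80+d.argmax()+.5,80+d.argmin()+.5,end=' | ')
"
```

```text
[[ 94  95  94  89  93 104 103 104 104 105 105 105 110 105 105 107 107 107]
 [115 115 115 109 108 118 119 118 119 120 119 119 123 123 124 124 124 124]
 [121 120 120 115 113 120 120 122 121 123 123 123 129 131 131 131 131 131]
 [124 124 124 117 104 103 102  94  94  95  95  97 122 133 132 132 132 133]
 [124 124 124 118 110 114 112 108 107 108 108 109 124 130 129 130 130 130]
 [125 125 124 118 110 115 116 116 115 114 113 114 125 128 129 129 128 128]
 [128 127 128 118  88  87  86  87  85  77  78  81 115 129 127 127 129 128]
 [131 131 129 118  69  62  61  62  61  56  55  62 113 131 130 130 131 131]
 [133 132 132 119  65  45  45  46  45  45  46  52 113 135 136 136 136 136]
 [138 138 137 119  80  46  47  47  46  47  49  56 107 142 142 142 142 141]
 [141 141 141 121  88  55  54  56  54  55  57  62 103 143 143 143 142 142]
 [144 143 145 123  88  56  56  57  55  57  60  62 101 139 139 140 139 140]
 [147 148 149 129  89  61  56  57  56  57  60  61  99 136 136 136 137 136]
 [145 146 146 133  90  64  55  57  55  57  60  61  97 133 132 132 132 131]
 [140 141 140 131  90  64  56  57  56  57  60  61 
[... 613 characters left out ...]
11 112 111]
 [106 106 106 105  99 103 103 102 102 102 102 101 101 104 104 104 103 103]
 [102 101 102 101  95  98  98  97  98  98  97  96  96  96  97  96  96  96]
 [ 95  95  95  90  82  86  86  87  86  87  87  87  87  83  81  82  82  82]
 [ 72  73  73  69  65  67  66  67  66  67  68  69  68  62  63  63  64  64]
 [ 56  57  58  58  58  56  56  58  56  56  59  59  59  55  56  55  57  57]]
242 90.5 116.5 | 245 90.5 115.5 | 248 90.5 115.5 | 251 89.5 115.5 | 254 89.5 115.5 | 257 89.5 115.5 | 260 89.5 115.5 | 263 89.5 115.5 | 280 88.5 115.5 | 284 88.5 115.5 | 340 87.5 106.5 | 343 113.5 103.5 | 346 113.5 104.5 | 349 113.5 102.5 | 352 113.5 102.5 | 355 113.5 106.5 | 358 113.5 106.5 | 361 114.5 102.5 |
```

```bash
python3 -c "
from h import *
import pickle
f=pickle.load(open('w3.pkl','rb'))
H=atz(f,269.9,102,.086);print('hole',H)
print('pin width mm',np.linalg.norm(atz(f,255,89.6,.08)-atz(f,255,115.6,.08)),'end',atz(f,240,103.3,.086))
y=np.pi-.16;X=np.array([np.cos(y),np.sin(y)]);Y=np.array([np.sin(y),-np.cos(y)])
p=H[:2]-(-.005)*X-.0017*Y;print(p);go([p[0],p[1],.262],y)"
```

```text
hole [0.54941354 0.19919202 0.086     ]
pin width mm 0.021486443007617744 end [0.54572075 0.17373089 0.086     ]
[0.54420656 0.19831032]
shift [ 0.7826 -0.0736  0.3641] turn [ 0.0002  0.0004 -0.0077] F [-0.1 -0.6 -0.9] t 9.075
```

Emit:
{"op": "move_arm", "data": {
  "series": [
    [0.3,-0.07,0,0,0,-0.0077,0],
    [0.6,-0.07,0.1,0,0,-0.0077,0],
    [0.77,-0.07,0.25,0,0,-0.0077,0],
    [0.77,-0.07,0.36,0,0,-0.0077,0],
    [0.77,-0.07,0.36,0,0,-0.0077,0]
  ]
}}

```text
time: 9.7
eef_pos: [0.5459, 0.1981, 0.2621]
tcp_rot: [[-0.987, 0.158, 0.001], [0.158, 0.987, -0.0], [-0.001, -0.0, -1.0]]
force: [0.2, -0.5, -0.2]
opening: 0.119
gripper_force: 75.6
```

```bash
python3 -c "
from h import *
import pickle
s=state();print(s['eef_pos'],s['qpos'].round(3))
F={n:grab_frame(n) for n in('scene','side','wrist')};F['s']=s;pickle.dump(F,open('F2.pkl','wb'))
out=[]
for n in('scene','side'):
    u,v=proj(F[n],[[.551,.20,.105]])[0].astype(int);p=F[n]['pixels'][v-30:v+30,u-25:u+25,::-1];print(n,u-25,v-30);out.append(cv2.resize(p,(400,480),interpolation=cv2.INTER_CUBIC))
cv2.imwrite('pics/p.png',np.hstack(out))"
```

```text
[0.54587034 0.19806085 0.26212181] [ 3.480e-01  3.900e-01  1.020e-01  1.282e+00 -1.000e-03  5.070e-01]
scene 327 167
side 229 137
```

View pics/p.png

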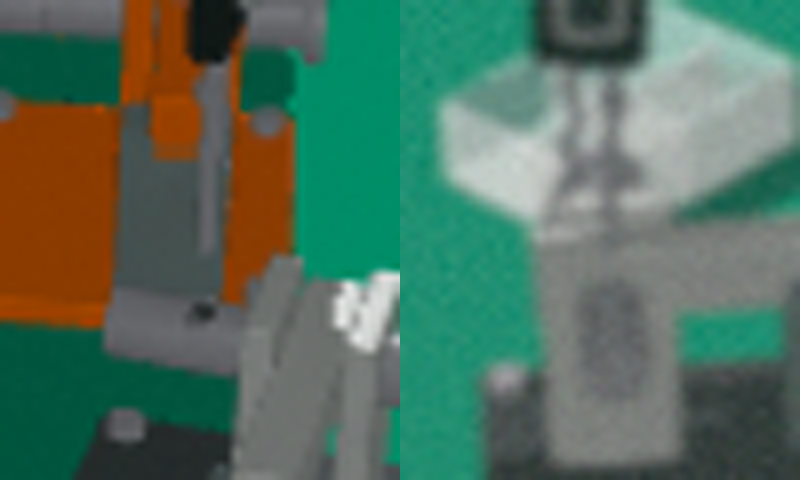

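Scene crop (8x): the leg tip is at (207,252) and the hole at (202,312). Side crop: the leg tip is near (611,237), over a pin centred at column 613. I'll work out the relative offset.

```bash
python3 -c "
from h import *
import pickle
F=pickle.load(open('F2.pkl','rb'));c=lambda a:(a+.5)/8-.5
A=(F['scene'],327+c(207),167+c(252));B=(F['side'],229+c(611-400),137+c(237))
T=tri([A,B]);print('tip',T,(proj(A[0],T)-A[1:]).round(2),(proj(B[0],T)-B[1:]).round(2))
H=atz(F['scene'],327+c(202),167+c(312),.086);print('hole',H)
s=F['s'];R=s['tcp_rot'];e=s['eef_pos'];print('tip tool',R.T@(T-e),'d tool mm',R.T@(H-T)*1e3)
d=np.array([-.155,-.988])*1.
for t in(-.01,0,.014,.028):
  P=H.copy();P[:2]-=0;P[:2]+=t*np.array([-.158,-.987])
  for z in (.086,.075):
    P[2]=z;q=proj(F['side'],P)[0];print(t,z,(q-[229,137]+.5)*8-.5+[400,0])
w=F['wrist']['pixels'];print(proj(F['wrist'],[H,T]))
"
```

```text
tip [0.55240731 0.20136844 0.10716663] [[ 0.38 -0.49]] [[0.34 0.46]]
hole [0.55453841 0.20036096 0.086     ]
tip tool [-0.00579102  0.00431026  0.15496021] d tool mm [-2.24399415 -0.65682538 21.16875094]
-0.01 0.086 [621.30823583 279.84351389]
-0.01 0.075 [622.37189562 308.11036613]
0 0.086 [622.96333077 296.80445937]
0 0.075 [624.02507902 325.15702601]
0.014 0.086 [625.31448103 320.89876679]
0.014 0.075 [626.37334259 349.37133953]
0.028 0.086 [627.70625011 345.40979317]
0.028 0.075 [628.76196894 374.00233101]
[[282.55122463 223.9612092 ]
 [283.80552979 230.11050913]]
```

```bash
python3 -c "
from h import *
a=np.mean([grab_frame('side')['pixels'].astype(float) for _ in range(10)],0).mean(2)
np.save('side_avg.npy',a)
print('cols',list(range(244,266)))
for r in list(range(146,168,2))+list(range(168,192,2)): print(r,a[r,244:266].round().astype(int))"
```

```text
cols [244, 245, 246, 247, 248, 249, 250, 251, 252, 253, 254, 255, 256, 257, 258, 259, 260, 261, 262, 263, 264, 265]
146 [128 123 127 141 143 129 120 135 148 141 124 111 123 148 167 176 178 179
 177 171 167 163]
148 [123 124 130 140 145 133 127 151 166 156 128 111 124 157 177 176 173 170
 169 171 170 173]
150 [123 123 130 146 162 154 135 138 161 160 132 112 125 156 179 187 185 180
 177 173 173 173]
152 [133 143 159 171 174 154 132 138 163 169 147 128 148 176 188 190 188 190
 190 190 184 176]
154 [194 193 188 179 157 131 128 154 173 167 143 129 150 178 190 190 186 184
 182 179 172 167]
156 [204 202 198 194 174 143 124 133 139 131 114 110 120 138 158 171 175 175
 174 174 172 166]
158 [201 196 194 190 173 144 116 111 119 124 118 109 105 108 118 141 160 170
 173 173 173 168]
160 [201 199 189 169 139 125 131 147 150 138 121 115 122 133 140 153 163 165
 165 166 166 159]
162 [198 196 183 157 142 151 167 175 173 156 132 126 147 167 169 167 161 155
 147 139 128 111]
164 [152 162 157 140 136 139 141 139 138 132 119 114 121 128 130 129 129 127
 113  98  90  92]
166 [113 142 159 160 160 157 148 1
[... 500 characters left out ...]
6 102 110 121 126
 125 120 112 108]
178 [ 97 100 111 122 128 126 121 113 102  99 101 102 101 100  98 108 117 123
 124 115 102  96]
180 [ 96  97 106 115 125 127 123 112 102 101 104 104 103 100  99 103 114 123
 125 114 103  97]
182 [115 101 103 115 123 126 122 115 106 106 108 107 109 107 106 105 113 124
 123 110  95  86]
184 [109  81  80 103 122 127 124 120 112 109 109 109 108 107 108 111 118 124
 122 108  86  73]
186 [ 80  75  83 106 122 125 124 122 118 113 110 109 108 110 113 118 122 124
 122 107  79  61]
188 [ 77  78  86 105 123 127 126 125 124 123 123 123 124 123 123 123 124 125
 122 110  87  75]
190 [ 77  77  83 103 122 126 124 124 123 125 126 125 126 125 125 125 125 126
 124 107  83  67]
```

Emit:
{"op": "move_arm", "data": {
  "series": [
    [0,-0.007,0.06,0,0,0,0],
    [0,-0.007,0.12,0,0,0,0],
    [0,-0.007,0.145,0,0,0,0],
    [0,-0.007,0.16,0,0,0,0],
    [0,-0.007,0.16,0,0,0,0]
  ]
}}

```text
time: 10.98
eef_pos: [0.5456, 0.1979, 0.2432]
tcp_rot: [[-0.988, 0.156, 0.001], [0.156, 0.988, -0.0], [-0.001, 0.0, -1.0]]
force: [0.2, 0.3, -1.3]
opening: 0.126
gripper_force: 75.6
```

Emit:
{"op": "move_arm", "data": {
  "series": [
    [0,0,0.01,0,0,0,0],
    [0,0,0.02,0,0,0,0],
    [0,0,0.025,0,0,0,0]
  ]
}}

```text
time: 11.35
eef_pos: [0.5456, 0.198, 0.2402]
tcp_rot: [[-0.988, 0.156, 0.002], [0.156, 0.988, -0.0], [-0.002, 0.0, -1.0]]
force: [1.0, -0.9, -0.8]
opening: 0.121
gripper_force: 75.6
```

Emit:
{"op": "move_arm", "data": {
  "series": [
    [0,0,0.008,0,0,0,0],
    [0,0,0.015,0,0,0,0],
    [0,0,0.015,0,0,0,0]
  ]
}}

```text
time: 11.72
eef_pos: [0.5456, 0.1979, 0.2384]
tcp_rot: [[-0.988, 0.156, 0.002], [0.156, 0.988, -0.0], [-0.002, 0.0, -1.0]]
force: [0.6, -0.5, -1.0]
opening: 0.121
gripper_force: 75.6
```

Emit:
{"op": "move_arm", "data": {
  "series": [
    [0,0,0.008,0,0,0,0],
    [0,0,0.012,0,0,0,0],
    [0,0,0.012,0,0,0,0]
  ]
}}

```text
time: 12.1
eef_pos: [0.5456, 0.1979, 0.237]
tcp_rot: [[-0.988, 0.156, 0.002], [0.156, 0.988, -0.0], [-0.002, 0.0, -1.0]]
force: [0.5, 0.2, -1.2]
opening: 0.122
gripper_force: 75.6
```

Emit:
{"op": "move_arm", "data": {
  "series": [
    [0,0,0.008,0,0,0,0],
    [0,0,0.016,0,0,0,0],
    [0,0,0.016,0,0,0,0]
  ]
}}

```text
time: 12.48
eef_pos: [0.5456, 0.1979, 0.235]
tcp_rot: [[-0.988, 0.156, 0.001], [0.156, 0.988, -0.0], [-0.001, 0.0, -1.0]]
force: [1.5, -0.5, -0.6]
opening: 0.122
gripper_force: 75.6
```

Emit:
{"op": "move_arm", "data": {
  "series": [
    [0,0,0.008,0,0,0,0],
    [0,0,0.016,0,0,0,0],
    [0,0,0.016,0,0,0,0]
  ]
}}

```text
time: 12.85
eef_pos: [0.5456, 0.1979, 0.2331]
tcp_rot: [[-0.988, 0.156, 0.001], [0.156, 0.988, -0.0], [-0.001, 0.0, -1.0]]
force: [1.6, -0.8, -0.9]
opening: 0.12
gripper_force: 75.6
```

Down 7 mm past the pin's top with no axial force, only a slight sideways one, so the leg is in the hole. I'll carry on, easing towards +x.

Emit:
{"op": "move_arm", "data": {
  "series": [
    [-0.004,0,0.01,0,0,0,0],
    [-0.004,0,0.03,0,0,0,0],
    [-0.004,0,0.04,0,0,0,0],
    [-0.004,0,0.04,0,0,0,0]
  ]
}}

```text
time: 13.35
eef_pos: [0.546, 0.1979, 0.2283]
tcp_rot: [[-0.988, 0.156, 0.001], [0.156, 0.988, -0.0], [-0.001, 0.0, -1.0]]
force: [-0.1, 0.2, -1.0]
opening: 0.118
gripper_force: 75.6
```

Emit:
{"op": "move_arm", "data": {
  "series": [
    [0,0,0.01,0,0,0,0],
    [0,0,0.025,0,0,0,0],
    [0,0,0.035,0,0,0,0],
    [0,0,0.035,0,0,0,0]
  ]
}}

```text
time: 13.85
eef_pos: [0.5461, 0.1979, 0.2241]
tcp_rot: [[-0.988, 0.156, 0.001], [0.156, 0.988, -0.0], [-0.001, 0.0, -1.0]]
force: [1.0, 0.2, -0.8]
opening: 0.122
gripper_force: 75.6
```

```bash
python3 -c "
from h import *
s=state();print(s['eef_pos'],s['force'],s['wrist_torque'])
out=[]
for n in('scene','side'):
    F=grab_frame(n)
    u,v=proj(F,[[.551,.20,.105]])[0].astype(int);p=F['pixels'][v-30:v+30,u-25:u+25,::-1];out.append(cv2.resize(p,(400,480),interpolation=cv2.INTER_CUBIC))
cv2.imwrite('pics/p2.png',np.hstack(out))"
```

```text
[0.5460603  0.19788042 0.22406428] [ 0.99604876  0.16139595 -0.79230306] [0.0849022  0.03509851 0.00368499]
```

View pics/p2.png

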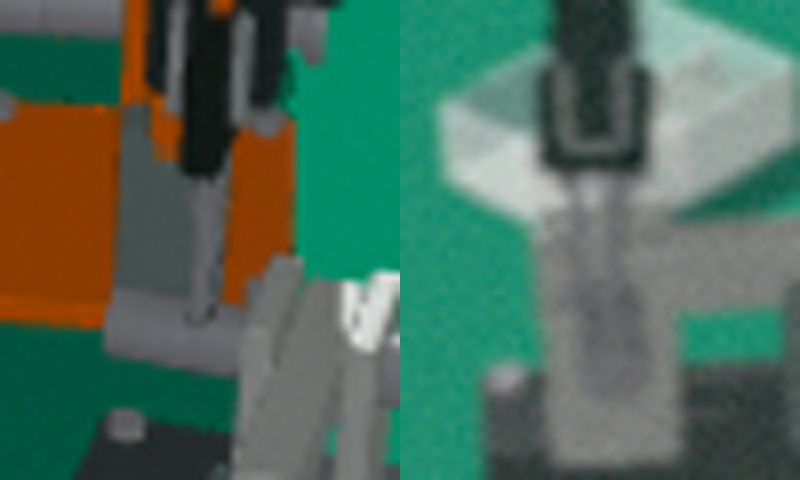

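Both views show the leg in the hole and the bow beside the pin. Next I push in stages.

Emit:
{"op": "move_arm", "data": {
  "series": [
    [0,0,0.015,0,0,0,0],
    [0,0,0.03,0,0,0,0],
    [0,0,0.045,0,0,0,0],
    [0,0,0.045,0,0,0,0]
  ]
}}

```text
time: 14.45
eef_pos: [0.546, 0.1979, 0.2186]
tcp_rot: [[-0.988, 0.156, 0.001], [0.156, 0.988, -0.0], [-0.001, 0.0, -1.0]]
force: [-1.0, 1.1, 0.3]
opening: 0.116
gripper_force: 75.6
```

Emit:
{"op": "move_arm", "data": {
  "series": [
    [0,0,0.015,0,0,0,0],
    [0,0,0.03,0,0,0,0],
    [0,0,0.045,0,0,0,0],
    [0,0,0.045,0,0,0,0]
  ]
}}

```text
time: 14.95
eef_pos: [0.5459, 0.1979, 0.2133]
tcp_rot: [[-0.988, 0.156, 0.001], [0.156, 0.988, 0.0], [-0.001, 0.0, -1.0]]
force: [-2.2, 1.3, 1.3]
opening: 0.121
gripper_force: 75.9
```

Emit:
{"op": "move_arm", "data": {
  "series": [
    [0,0,0.012,0,0,0,0],
    [0,0,0.025,0,0,0,0],
    [0,0,0.035,0,0,0,0],
    [0,0,0.035,0,0,0,0]
  ]
}}

```text
time: 15.45
eef_pos: [0.5456, 0.198, 0.2092]
tcp_rot: [[-0.988, 0.156, 0.0], [0.156, 0.988, 0.0], [-0.0, 0.0, -1.0]]
force: [-5.5, 2.1, 3.4]
opening: 0.123
gripper_force: 76.4
```

Emit:
{"op": "move_arm", "data": {
  "series": [
    [0,0,0.012,0,0,0,0],
    [0,0,0.025,0,0,0,0],
    [0,0,0.035,0,0,0,0],
    [0,0,0.035,0,0,0,0]
  ]
}}

```text
time: 15.95
eef_pos: [0.5453, 0.198, 0.2046]
tcp_rot: [[-0.988, 0.156, -0.0], [0.156, 0.988, 0.0], [0.0, 0.0, -1.0]]
force: [-7.4, 2.6, 0.8]
opening: 0.125
gripper_force: 75.9
```

Emit:
{"op": "move_arm", "data": {
  "series": [
    [0,0,0.012,0,0,0,0],
    [0,0,0.025,0,0,0,0],
    [0,0,0.035,0,0,0,0],
    [0,0,0.035,0,0,0,0]
  ]
}}

```text
time: 16.45
eef_pos: [0.5451, 0.1981, 0.2]
tcp_rot: [[-0.988, 0.156, -0.001], [0.156, 0.988, 0.0], [0.001, 0.0, -1.0]]
force: [-6.3, 3.9, -4.1]
opening: 0.118
gripper_force: 75.2
```

The bow has passed and is pulling in. Now to seat it.

Emit:
{"op": "move_arm", "data": {
  "series": [
    [0.003,0,0.015,0,0,0,0],
    [0.005,0,0.03,0,0,0,0],
    [0.005,0,0.045,0,0,0,0],
    [0.005,0,0.06,0,0,0,0],
    [0.005,0,0.06,0,0,0,0]
  ]
}}

```text
time: 17.08
eef_pos: [0.5452, 0.1981, 0.1931]
tcp_rot: [[-0.988, 0.156, 0.0], [0.156, 0.988, 0.0], [-0.0, 0.0, -1.0]]
force: [-4.5, 3.3, -4.4]
opening: 0.124
gripper_force: 75.0
```

Emit:
{"op": "move_arm", "data": {
  "series": [
    [0,0,0.01,0,0,0,0],
    [0,0,0.02,0,0,0,0],
    [0,0,0.025,0,0,0,0],
    [0,0,0.025,0,0,0,0]
  ]
}}

```text
time: 17.58
eef_pos: [0.5452, 0.1981, 0.1908]
tcp_rot: [[-0.988, 0.156, 0.001], [0.156, 0.988, 0.0], [-0.001, 0.001, -1.0]]
force: [-7.4, 3.0, 4.1]
opening: 0.127
gripper_force: 76.6
```

Emit:
{"op": "move_arm", "data": {
  "series": [
    [0,0,0.008,0,0,0,0],
    [0,0,0.012,0,0,0,0],
    [0,0,0.012,0,0,0,0]
  ]
}}

```text
time: 17.95
eef_pos: [0.5451, 0.1982, 0.1897]
tcp_rot: [[-0.988, 0.156, 0.001], [0.156, 0.988, 0.001], [-0.001, 0.001, -1.0]]
force: [-8.6, 2.4, 8.5]
opening: 0.12
gripper_force: 77.2
```

```bash
python3 -c "
from h import *
s=state();print(s['eef_pos'],s['force'],s['wrist_torque'])
out=[]
for n in('scene','side'):
    F=grab_frame(n)
    u,v=proj(F,[[.551,.20,.105]])[0].astype(int);p=F['pixels'][v-30:v+30,u-25:u+25,::-1];out.append(cv2.resize(p,(400,480),interpolation=cv2.INTER_CUBIC))
cv2.imwrite('pics/p3.png',np.hstack(out))"
```

```text
[0.54510884 0.19817024 0.18968615] [-8.5839567   2.44587688  8.53176039] [ 0.84770594  2.36340866 -0.00376321]
```

Emit:
{"op": "move_arm", "data": {
  "series": [
    [0.006,0,0,0,0,0,0],
    [0.012,0.003,0,0,0,0,0],
    [0.012,0.003,0,0,0,0,0]
  ]
}}

```text
time: 18.42
eef_pos: [0.5442, 0.1985, 0.1897]
tcp_rot: [[-0.988, 0.156, 0.002], [0.156, 0.988, 0.0], [-0.002, 0.0, -1.0]]
force: [-4.6, 1.0, 6.5]
opening: 0.12
gripper_force: 76.7
```

Emit:
{"op": "move_arm", "data": {
  "series": [
    [0.006,0,0,0,0,0,0],
    [0.012,0.002,0.008,0,0,0,0],
    [0.012,0.002,0.016,0,0,0,0],
    [0.012,0.002,0.016,0,0,0,0]
  ]
}}

```text
time: 18.92
eef_pos: [0.5436, 0.1989, 0.189]
tcp_rot: [[-0.988, 0.156, 0.005], [0.156, 0.988, 0.0], [-0.004, 0.001, -1.0]]
force: [-6.4, -1.7, 20.0]
opening: 0.122
gripper_force: 78.8
```

Stiff contact at 20 N means the collar is on the pin. I'll relax, release and retreat, then check.

Emit:
{"op": "move_arm", "data": {
  "series": [
    [0,0,-0.012,0,0,0,0],
    [0,0,-0.012,0,0,0,0],
    [0,0,-0.012,0,0,0,30],
    [0,0,-0.012,0,0,0,40],
    [0,0,-0.012,0,0,0,40],
    [0,0,-0.012,0,0,0,40]
  ]
}}

```text
time: 19.68
eef_pos: [0.5428, 0.199, 0.1886]
tcp_rot: [[-0.988, 0.156, 0.001], [0.156, 0.988, -0.0], [-0.001, 0.0, -1.0]]
force: [-0.3, -0.6, -0.9]
opening: 0.402
gripper_force: 0.0
```

Emit:
{"op": "move_arm", "data": {
  "series": [
    [0,0,-0.15,0,0,0,40],
    [0,0,-0.4,0,0,0,40],
    [0,0,-0.7,0,0,0,40],
    [0,0,-1,0,0,0,40],
    [0,0,-1,0,0,0,40]
  ]
}}

```text
time: 20.3
eef_pos: [0.5435, 0.1993, 0.3113]
tcp_rot: [[-0.988, 0.156, 0.006], [0.156, 0.988, 0.001], [-0.005, 0.002, -1.0]]
force: [-0.5, 0.7, 0.1]
opening: 0.399
gripper_force: 0.0
```

```bash
python3 -c "
from h import *
import pickle
s=state();print(s['eef_pos'],s['force'])
F={n:grab_frame(n) for n in('scene','side','wrist')};pickle.dump(F,open('F3.pkl','wb'))
out=[]
for n,h in(('scene',24),('side',24)):
    u,v=proj(F[n],[[.551,.20,.09]])[0].astype(int);p=F[n]['pixels'][v-36:v+36,u-24:u+24,::-1];print(n,u-24,v-36);out.append(cv2.resize(p,(400,600),interpolation=cv2.INTER_CUBIC))
cv2.imwrite('pics/p4.png',np.hstack(out))"
```

```text
[0.54354531 0.19931932 0.31130463] [-0.47537923  0.73199929  0.11733151]
scene 327 167
side 231 136
```

View pics/p4.png

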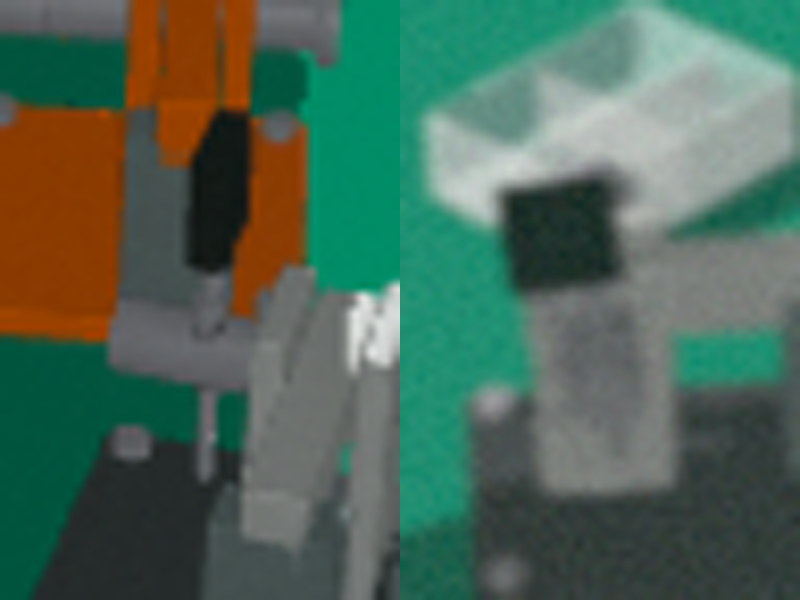

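Scene crop: the leg runs through the pin, with its tip at (205,480) below and the grip's underside at about row 268. Side crop: the grip sits over the pin. I'll compute the depth from these pixels.

```bash
python3 -c "
from h import *
import pickle
f=pickle.load(open('F3.pkl','rb'))
S=f['scene'];k=400/48
def px(P,o,dx=0): q=proj(f[o],P)[0]-({'scene':[327,167],'side':[231,136]}[o]);return ((q+.5)*k-.5).round(1)
print('tip rows',[(z,px([.554,.2003,z],'scene')) for z in(.031,.033,.036,.039)])
print('underside edge',[(z,px([.554+.010*.987,.2003-.0016,z],'scene')) for z in(.103,.105,.108,.111)])
print('grip top far',[(z,px([.554-.026*.987,.2003+.004,z],'scene')) for z in(.139,.141,.144)])
for z in(.103,.105,.108): print('side bottom L,R',z,[px([.551+t*.987,.1995-t*.156-.006,z],'side') for t in(-.026,.010)])
"
```

```text
tip rows [(0.031, array([199.4, 481.5])), (0.033, array([199.8, 475.9])), (0.036, array([200.4, 467.5])), (0.039, array([201. , 459.1]))]
underside edge [(0.103, array([205.7, 292.3])), (0.105, array([206.1, 286.3])), (0.108, array([206.7, 277.2])), (0.111, array([207.3, 268.2]))]
grip top far [(0.139, array([241.3, 118.2])), (0.141, array([241.8, 112.1])), (0.144, array([242.4, 102.9]))]
side bottom L,R 0.103 [array([122.2, 289.2]), array([239.9, 283. ])]
side bottom L,R 0.105 [array([121.9, 283.7]), array([239.7, 277.5])]
side bottom L,R 0.108 [array([121.5, 275.4]), array([239.5, 269.2])]
```

The tip depth matches home (z≈0.032), but the grip leans a few degrees towards the bow. I'll press gently with closed fingers on the leg side of the grip's top, to measure its height and make sure it is seated.

```bash
python3 -c "
from h import *
go([.556,.1975,.225],np.pi-.157)"
```

```text
shift [-0.113   0.0061  0.6901] turn [-0.0001  0.0002  0.0001] F [ 0.2  0.1 -0.8] t 20.45
```

Emit:
{"op": "move_arm", "data": {
  "series": [
    [-0.113,0.006,0,0,0,0,0],
    [-0.113,0.006,0,0,0,0,0],
    [-0.113,0.006,0.1,0,0,0,0],
    [-0.113,0.006,0.3,0,0,0,0],
    [-0.113,0.006,0.5,0,0,0,0],
    [-0.113,0.006,0.62,0,0,0,0],
    [-0.113,0.006,0.65,0,0,0,0],
    [-0.113,0.006,0.65,0,0,0,0]
  ],
  "squeeze": 20
}}

```text
time: 21.45
eef_pos: [0.5563, 0.1976, 0.231]
tcp_rot: [[-0.988, 0.156, 0.002], [0.156, 0.988, 0.0], [-0.002, 0.0, -1.0]]
force: [-0.8, -0.4, 0.2]
opening: -0.0
gripper_force: 0.0
```

Emit:
{"op": "move_arm", "data": {
  "series": [
    [0,0,0.015,0,0,0,0],
    [0,0,0.03,0,0,0,0],
    [0,0,0.045,0,0,0,0],
    [0,0,0.045,0,0,0,0]
  ]
}}

```text
time: 21.95
eef_pos: [0.5562, 0.1976, 0.2252]
tcp_rot: [[-0.988, 0.156, 0.001], [0.156, 0.988, -0.0], [-0.001, 0.0, -1.0]]
force: [0.2, 0.3, 0.2]
opening: -0.004
gripper_force: 0.0
```

Emit:
{"op": "move_arm", "data": {
  "series": [
    [0,0,0.01,0,0,0,0],
    [0,0,0.02,0,0,0,0],
    [0,0,0.03,0,0,0,0],
    [0,0,0.03,0,0,0,0]
  ]
}}

```text
time: 22.45
eef_pos: [0.5562, 0.1976, 0.2216]
tcp_rot: [[-0.988, 0.156, 0.001], [0.156, 0.988, -0.0], [-0.001, 0.0, -1.0]]
force: [-0.4, 0.5, -0.2]
opening: 0.0
gripper_force: 0.0
```

Emit:
{"op": "move_arm", "data": {
  "series": [
    [0,0,0.01,0,0,0,0],
    [0,0,0.02,0,0,0,0],
    [0,0,0.025,0,0,0,0],
    [0,0,0.025,0,0,0,0]
  ]
}}

```text
time: 22.95
eef_pos: [0.5563, 0.1976, 0.2186]
tcp_rot: [[-0.988, 0.156, 0.001], [0.156, 0.988, -0.0], [-0.001, 0.0, -1.0]]
force: [-0.5, 0.3, 0.2]
opening: -0.002
gripper_force: 0.0
```

Emit:
{"op": "move_arm", "data": {
  "series": [
    [0,0,0.008,0,0,0,0],
    [0,0,0.015,0,0,0,0],
    [0,0,0.015,0,0,0,0]
  ]
}}

```text
time: 23.32
eef_pos: [0.5563, 0.1976, 0.2168]
tcp_rot: [[-0.988, 0.156, 0.001], [0.156, 0.988, -0.0], [-0.001, 0.0, -1.0]]
force: [0.8, 0.1, -0.4]
opening: 0.002
gripper_force: 0.0
```

Emit:
{"op": "move_arm", "data": {
  "series": [
    [0,0,0.008,0,0,0,0],
    [0,0,0.012,0,0,0,0],
    [0,0,0.012,0,0,0,0]
  ]
}}

```text
time: 23.7
eef_pos: [0.5563, 0.1976, 0.2154]
tcp_rot: [[-0.988, 0.156, 0.001], [0.156, 0.988, -0.0], [-0.001, 0.0, -1.0]]
force: [-0.6, 1.1, -0.5]
opening: -0.002
gripper_force: 0.0
```

Emit:
{"op": "move_arm", "data": {
  "series": [
    [0,0,0.008,0,0,0,0],
    [0,0,0.012,0,0,0,0],
    [0,0,0.012,0,0,0,0]
  ]
}}

```text
time: 24.08
eef_pos: [0.5563, 0.1976, 0.2139]
tcp_rot: [[-0.988, 0.156, 0.001], [0.156, 0.988, -0.0], [-0.001, 0.0, -1.0]]
force: [-0.2, 0.3, -0.4]
opening: 0.003
gripper_force: 0.0
```

Emit:
{"op": "move_arm", "data": {
  "series": [
    [0,0,0.006,0,0,0,0],
    [0,0,0.01,0,0,0,0],
    [0,0,0.01,0,0,0,0]
  ]
}}

```text
time: 24.45
eef_pos: [0.5563, 0.1976, 0.2128]
tcp_rot: [[-0.988, 0.156, 0.002], [0.156, 0.988, -0.0], [-0.002, 0.0, -1.0]]
force: [0.3, 0.5, 0.6]
opening: 0.004
gripper_force: 0.1
```

Emit:
{"op": "move_arm", "data": {
  "series": [
    [0,0,0.006,0,0,0,0],
    [0,0,0.01,0,0,0,0],
    [0,0,0.01,0,0,0,0]
  ]
}}

```text
time: 24.82
eef_pos: [0.5565, 0.1977, 0.2119]
tcp_rot: [[-0.988, 0.156, 0.002], [0.156, 0.988, 0.0], [-0.002, 0.001, -1.0]]
force: [0.7, -0.0, 4.2]
opening: 0.004
gripper_force: 2.3
```

The grip's top is at 0.1397 m, against 0.139 m at the collar stop and 0.141 m nominal, so the clip is fully home. Retreating.

Emit:
{"op": "move_arm", "data": {
  "series": [
    [0,0,-0.1,0,0,0,0],
    [0,0,-0.4,0,0,0,0],
    [0,0,-0.7,0,0,0,0],
    [0,0,-0.9,0,0,0,0],
    [0,0,-0.9,0,0,0,0]
  ]
}}

```text
time: 25.45
eef_pos: [0.5566, 0.1978, 0.3218]
tcp_rot: [[-0.988, 0.156, 0.004], [0.156, 0.988, 0.001], [-0.004, 0.002, -1.0]]
force: [-0.2, 0.1, -1.0]
opening: 0.003
gripper_force: 0.0
```

```bash
python3 -c "
from h import *
s=state();print(s['eef_pos'],s['force']);print(workorder.job_done())"
```

```text
[0.55659407 0.19778011 0.32184265] [-0.24901572  0.11916053 -0.9879168 ]
the job is handed in; nothing more can be done
None
```

The middle-sized R-clip is through the pin's cross hole with its bow sprung over the pin and its grip at collar-stop height, leaning a few degrees towards the bow; the arm is clear, no wrist reading passed about 21 N, and the job was handed in at about 25 s.

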